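# Push a U-clamp over the wash-water pipe and home in its bracket

## Robot

A 7-joint arm with a two-finger parallel gripper is mounted at the origin on the work surface. World frame = base frame: x ahead of the robot, y to its left, z up, the work surface at z = 0. Lengths are in m, angles in rad, forces in N, time in s.
With the tool pointing down it reaches from about 0.4 to 0.85 m from the base axis. Payload 4.4 kg.
Tool frame: the origin (TCP) lies at the very end of the fingers, on their centre line; the grasp point (between the pads) lies 19 mm behind it (r.pinch_z is the distance from the TCP to the grasp point, in m); y points along the fingers, x is the direction in which the jaws open and shut, and the axes are right-handed (so a half turn about y gives the same grasp; the last joint's range is limited). The gripper opens to 94 mm and grips with 3 to 60 N. Pads are 16 mm wide; open, the fingers measure 119 mm over their backs; the gripper's body (75 mm by 177 mm) begins 78 mm behind the grasp point.
Start: joints at [1.258, 0.628, 0.038, 1.517, -0.027, 0.996, -0.02], TCP at [0.159, -0.63, 0.205] pointing down, gripper open.
Joint ranges: [-3.06, 3.06], [-0.37, 2.12], [-1.25, 1.32], [0.18, 2.47], [-1.1, 4.24], [0.23, 1.98], [-2.94, 2.94]. Speed limits (rad/s): [2.57, 2.57, 3.14, 3.14, 3.14, 3.14, 3.14].

## Interface

Orientations are given as a unit quaternion [x, y, z, w].
In Python, from rig import r gives the robot as it stands.
- The arm moves only by the tool jog_arm, never from a script. Its argument "rows" is a list of rows, each a list of 7 numbers: the gripper command: -1 is shut, 1 is fully open, values between are in proportion, then the shift along the tool's x, y, z in mm, then the turn, a rotation vector about the tool's x, y, z in degrees. In form: [[hand, tx, ty, tz, rx, ry, rz], ...]. A call has 1 to 8 rows; each row is the pose to reach, as a shift and turn from the pose measured when the call began, along the tool's axes at that moment; what a row does not reach only later rows make up. A row lasts 1/10 s, in which the tool goes at most 50 mm and 8.59 degrees, less where a joint would pass 70% of its speed; a pose out of reach is approached as far as the arm can. A call with a gripper value outside its range is refused whole. The fingers move at their own pace and stop on an object; "force" is the grip in N (left out, the last holds). Time passes only in rows, so rows that repeat a pose let the fingers close. It gives the time, the measured TCP pose, the force and the opening at its end, in the units of the state.
- r.observe(): the state, without advancing time (a new reading comes with each control period).
- r.grab_frame(name): name is "scene" or "side" or "wrist"; returns a dict with "pixels" (480x640x3 uint8, red, green, blue), "K" (3x3 intrinsics, pixels), "view" (4x4, takes a point from world to camera coordinates); the wrist camera has in their place "T_tool_cam" (4x4, takes a point from camera to tool coordinates, whose origin is the TCP and whose axes are the tool frame's). Camera axes: x right, y up, looking along -z (the intrinsics and any distortion apply to the point x, -y, -z); pixel columns grow to the right and rows downward; lengths in m; the calibration is good to about 2 mm. A picture is of the moment at which its call begins: read the wrist's pose just before it. There is no depth.
- r.job_done(): hands the job in, once; it reports no verdict.
The state is a dict: "time_s": time; "q": joint angles; "dq": joint speeds; "joint_torque": joint torques, N m; "eef_pos": TCP position; "eef_rot": TCP orientation; "force": force on the tool from outside, world axes, zero at the start; "moment": the same for the moment, N m; "opening": finger opening in m.
Only numpy, scipy, OpenCV 4.12 (cv2) and the standard library are available. Lean on these libraries where they do the work, as an engineer would, in place of code of your own. Each camera call takes 0.05 s, during which the arm holds its last target. There are 200 camera calls.

## Task

The wash-water pipe on the finds bench still has to be clamped to its bridge bracket. Take the U-clamp of the size that fits the pipe from the fittings tote, pass it over the pipe with both legs in the bracket's two holes - the bracket sits anywhere within two centimetres of the middle, so feel for the holes - and push it down firmly against its spring clips until the bow sits on the pipe and the clamp stands upright, then let go. The pipe is plastic, so work by feel and push with no more than about 20 N; leave the other two clamps hanging and leave the loose coupling and the curved tile piece on the far side of the bench where they are.

Things in the scene. Friction and masses are not known exactly. Their poses are not given: they have to be found in the camera images.
- pipe_run: Grey plastic water pipe on a fixed plywood board 160 x 370 x 18 mm. Origin: centre of the board's underside, on the table; z up, y along the pipe. All coordinates 'in the pipe frame' are from here. Pipe axis at x = 0, z = 95 mm. Black pipe clips, 44 mm wide, up to z = 116 mm, hold the pipe at y = -135 and +135 mm; nothing but the bracket lies between them.
- pipe_mid (a point): Point on the pipe's axis half-way along it: x = 0, y = 0, z = 95 mm in the pipe frame, same axes. The pipe is 30 mm thick (top at z = 110 mm), 372 mm long with its end couplers.
- bracket_nominal (a point): On the pipe's board, x = 0, y = 0, z = 60 mm in the pipe frame: where the bracket's middle would be. The bracket is a steel bridge with a level plate 80 x 100 x 6 mm, top at z = 60 mm, and two 10 mm round holes at x = -20.5 and +20.5 mm, either side of the pipe. Its real place along y is anywhere within 18 mm of this point (both holes alike) and is not measured; rubbing does not move it.
- clip_level (a point): Fixed point x = 0, y = 0, z = 46 mm in the pipe frame, below the plate, level with two spring clips, one outside each hole. They squeeze the legs: from the time the leg ends are a few mm below the plate (z about 51 mm) about 5 to 15 N of push is needed down to home, and the clamp does not go down by its own weight. A 26 mm wide rubber block lies between plate and pipe.
- tote: Wooden fittings tote, 170 x 250 mm, walls 45 to 60 mm high, fixed. Origin: centre of its underside, on the table; z up, y along the upright centre board. The board is 16 mm thick, 105 mm high and runs along y at x = 0; the three U-clamps hang on its top edge like saddles, 62 mm apart, in any order. Grey fittings up to 42 mm high lie in the tote beside the board.
- u_mid_grip (a point): On the U-clamp that fits the pipe, middle in size: 8 mm round steel bar, leg ends rounded and down, 33 mm inside, 49 mm over the legs, 88 mm high, about 85 g. Point midway between the legs, 27 mm below the top, 61 mm above the leg ends; x leg to leg, z up. Grip here over both legs, 49 mm: fingertips 19 mm lower clear the plate by 12 mm when home.
- u_mid_crown (a point): Top of the bow of the same clamp, 88 mm above the leg ends; axes as u_mid_grip. In the pipe frame it is at z = 148 mm with the leg ends on the plate, and at z = 118 mm when home (u_mid_grip: 121 and 91 mm).
- u_mid_leg_a (a point): Lower end of one leg of the same clamp, 20.5 mm from its middle along its x; axes as u_mid_grip.
- u_mid_leg_b (a point): Lower end of its other leg, 20.5 mm from its middle against its x.
- u_small_crown (a point): Top of the bow of the smallest U-clamp, 8 mm bar, 21 mm inside, 37 mm over its legs, 78 mm high; not wanted.
- u_big_crown (a point): Top of the bow of the biggest U-clamp, 8 mm bar, 47 mm inside, 63 mm over its legs, 98 mm high; not wanted.
- sherd_a: Bystander: grey curved roof-tile piece, 110 x 130 mm, about 50 mm high, on the far side of the bench between pipe and tote; origin under its centre.
- coupling: Bystander: grey plastic pipe coupling, 42 mm diameter and 34 mm high, standing on the pipe's board beside the pipe; origin under its centre.
There are look-alikes about, which are no part of the job. What is shaped like the part that bears u_mid_grip but pink is not meant.

How it is judged:
By the outcome, as a careful person would: the job done as asked, in the order asked, and still so for the second after the job is handed in, with the robot touching nothing.
It also fails if it takes over 54 s, if anything falls off the work surface, if the arm or the gripper's body presses on something with over 40 N, if the wrist force passes 120 N, or if a joint passes its speed limit or range.

## Working session

There is one attempt and no reset: what is moved stays moved. The work goes in short steps, Python scripts to look and compute and a tool call to move; the robot and the scene stay as the last step left them, time stands still between calls to the robot, and variables do not carry over. Pictures are saved under pics/ and viewed, about 8 in all and at most 12, crops included, and the job is handed in when it is done.

Besides the shell and the picture viewer there is one more tool, called as a command line: name --pt "numbers of a row" for each row, then --argument value for the rest. jog_arm: Moves the arm, as the interface text tells. Its arguments: {"type":"object","properties":{"rows":{"type":"array","items":{"type":"array","items":{"type":"number"}}},"force":{"type":"number"}},"required":["rows"]}

```bash
ls; mkdir -p pics
python3 - <<'E'
from rig import r
import cv2,numpy as np,pickle
s=r.observe();print(s)
d={}
for n in("scene","side","wrist"):
    f=r.grab_frame(n);d[n]=f;cv2.imwrite(f"pics/{n}0.png",f["pixels"][:,:,::-1])
pickle.dump((s,d),open("f0.pkl","wb"))
for n in d: print(n,{k:np.round(v,3).tolist() for k,v in d[n].items() if k!="pixels"})
print(r.pinch_z)
E
```

```text
pics
{'time_s': 0.0, 'q': array([ 1.25819474,  0.6293285 ,  0.03843791,  1.51831165, -0.02694516,
        0.9963202 , -0.01999258]), 'dq': array([-1.42191212e-04,  7.56932091e-04,  3.90433616e-05,  5.59361988e-04,
        7.56060659e-04,  1.76558626e-03, -1.83816039e-03]), 'joint_torque': array([-3.13571772e-04, -5.49723744e+01,  1.14349958e+00, -1.86634147e+01,
       -5.21041383e-02,  2.36427120e-02,  1.72726850e-04]), 'eef_pos': array([ 0.15865379, -0.62967293,  0.20458353]), 'eef_rot': array([-0.55736729,  0.43517207, -0.43411217,  0.55813403]), 'force': array([0.73040478, 0.00591155, 0.11494245]), 'moment': array([-0.0242756 , -0.02692102,  0.05829325]), 'opening': 0.09377276602537657}
scene {'K': [[438.302, 0.0, 317.773], [0.0, 438.302, 238.211], [0.0, 0.0, 1.0]], 'view': [[-0.754, 0.657, -0.004, 0.33], [-0.367, -0.416, 0.832, 0.174], [0.545, 0.629, 0.554, -1.421], [0.0, 0.0, 0.0, 1.0]]}
side {'K': [[438.305, 0.0, 318.672], [0.0, 438.305, 240.623], [0.0, 0.0, 1.0]], 'view': [[-0.821, -0.571, 0.006, 0.556], [0.382, -0.542, 0.748, -0.193], [-0.424, 0.617, 0.663, -0.812], [0.0, 0.0, 0.0, 1.0]]}
wrist {'K': [[423.718, 0.0, 323.015], [0.0, 423.718, 242.605], [0.0, 0.0, 1.0]], 'T_tool_cam': [[1.0, 0.0, 0.0, -0.0], [0.0, 0.254, -0.967, -0.178], [-0.0, 0.967, 0.254, 0.074], [0.0, 0.0, 0.0, 1.0]]}
0.0188
```

View pics/scene0.png

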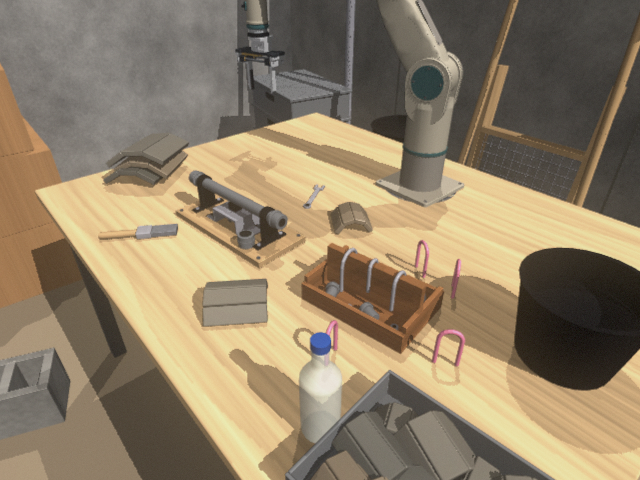

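View pics/side0.png

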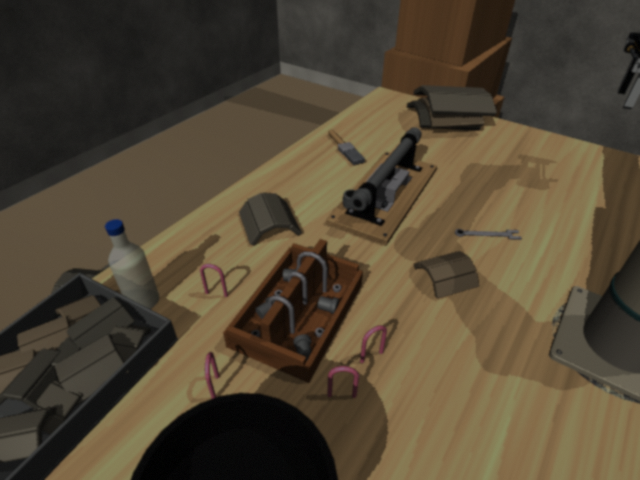

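Scene and side show the tote with three steel clamps (scene about (348,250), (372,261), (399,272); side about (312,256), (292,275), (281,298)), and the pipe at scene (240,205), side (380,175). The pink arches standing on the table are look-alikes. Next I'll enlarge both.

Run:
```python
import pickle,cv2,numpy as np
s,d=pickle.load(open("f0.pkl","rb"))
def crop(n,x,y,w,h):
    c=cv2.resize(d[n]["pixels"][y:y+h,x:x+w,::-1],(400,300),interpolation=cv2.INTER_CUBIC)
    k=400/w
    for u in range(x-x%20+20,x+w,20): cv2.putText(c,str(u),(int((u-x)*k)-9,8),0,.3,(0,255,255));cv2.line(c,(int((u-x)*k),10),(int((u-x)*k),14),(0,255,255))
    for v in range(y-y%20+20,y+h,20): cv2.putText(c,str(v),(0,int((v-y)*k)+3),0,.3,(0,255,255));cv2.line(c,(20,int((v-y)*k)),(24,int((v-y)*k)),(0,255,255))
    return c
o=np.vstack([np.hstack([crop("scene",295,235,160,120),crop("side",220,235,160,120)]),np.hstack([crop("scene",168,160,144,108),crop("side",316,120,144,108)])])
cv2.imwrite("pics/crop1.png",o)
```

```text
(no output)
```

View pics/crop1.png

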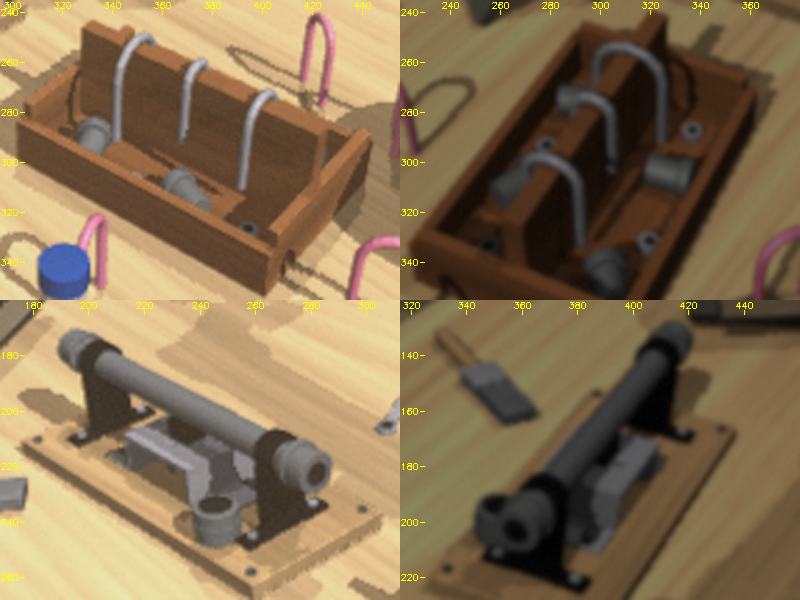

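Clamp candidates (scene / side):
- (347,249) / (312,253): widest bow, the big one.
- (374,260) / (295,274): narrowest, the small one.
- (401,271) / (276,297): intermediate width, so this is the middle clamp and the one I want.

The enlarged crop shows all three as steel grey, not pink. Next step is to triangulate.

```bash
cat > h.py <<'E'
import numpy as np,pickle,cv2
from scipy.spatial.transform import Rotation as R
def ray(f,uv,s=None):
    K=f["K"];c=np.array([(uv[0]-K[0,2])/K[0,0],-(uv[1]-K[1,2])/K[1,1],-1.])
    if "view" in f: T=np.linalg.inv(f["view"])
    else:
        M=np.eye(4);M[:3,:3]=R.from_quat(s["eef_rot"]).as_matrix();M[:3,3]=s["eef_pos"];T=M@f["T_tool_cam"]
    return T[:3,3],T[:3,:3]@c/np.linalg.norm(c)
def onz(f,uv,z,s=None):
    o,d=ray(f,uv,s);return o+d*(z-o[2])/d[2]
def tri(rs):
    A=sum(np.eye(3)-np.outer(d,d) for o,d in rs);b=sum((np.eye(3)-np.outer(d,d))@o for o,d in rs)
    p=np.linalg.solve(A,b);return p,[np.linalg.norm((np.eye(3)-np.outer(d,d))@(p-o))*1e3 for o,d in rs]
E
python3 - <<'E'
from h import *
np.set_printoptions(precision=4,suppress=True)
s,d=pickle.load(open("f0.pkl","rb"));a,b=d["scene"],d["side"]
for n,u,v in(("big",(352,250),(309,254)),("small",(376,260.5),(291,274)),("mid",(402,271.5),(275,297))):
    print(n,tri([ray(a,u),ray(b,v)]),onz(a,u,.113)[:2],onz(b,v,.113)[:2])
for n,u in(("L",(175.5,211.5)),("F",(259.8,262)),("R",(305.9,239))): print(n,onz(a,u,.018))
# side: board corners  front-left, right-front, right-far
k=2.78
for n,u in(("sideR",(316+735/k-400/k,120+(428-300)/k)),):print(n,onz(b,u,.018))
# bracket plate corner(s), scene, z=.06
for u in((213,207),(239.5,220.5)):print("plate",onz(a,u,.06))
M=R.from_quat(s["eef_rot"]).as_matrix();print(M)
E
```

```text
big (array([0.5404, 0.2289, 0.1139]), [np.float64(0.13739682589117366), np.float64(0.13739682589109942)]) [0.5395 0.2279] [0.5409 0.2284]
small (array([0.5343, 0.2916, 0.1175]), [np.float64(0.9543496678155771), np.float64(0.9543496678155996)]) [0.529  0.2864] [0.5367 0.2894]
mid (array([0.5234, 0.3499, 0.1179]), [np.float64(1.1935980454871142), np.float64(1.1935980454869861)]) [0.5175 0.3447] [0.5259 0.3482]
L [ 0.6842 -0.3327  0.018 ]
F [0.6417 0.0244 0.018 ]
R [0.4959 0.0212 0.018 ]
sideR [ 0.5176 -0.3543  0.018 ]
plate [ 0.6242 -0.2154  0.06  ]
plate [ 0.6087 -0.1083  0.06  ]
[[ 0.2443 -0.0005  0.9697]
 [-0.9697  0.0018  0.2443]
 [-0.0018 -1.     -0.0001]]
```

jog_arm --pt "1 -350 -65 528 0 -81 0" --pt "1 -350 -65 528 0 -81 0" --pt "1 -350 -65 528 0 -81 0" --pt "1 -350 -65 528 0 -81 0" --pt "1 -350 -65 528 0 -81 0" --pt "1 -350 -65 528 0 -81 0" --pt "1 -350 -65 528 0 -81 0" --pt "1 -350 -65 528 0 -81 0"

```text
time_s: 0.95
eef_pos: [0.4275, -0.3343, 0.2464]
eef_rot: [-0.706, 0.042, -0.042, 0.706]
force: [0.0, -0.1, -0.0]
opening: 0.0941
```

```bash
cat > go.py <<'E'
# usage: go.py x y z yawdeg [turns jaw axis to yaw]: prints shift (mm) and rotvec (deg) in tool axes
import sys;from h import *;from rig import r
s=r.observe();x,y,z,w=map(float,sys.argv[1:5]);w=np.radians(w)
M=R.from_quat(s["eef_rot"]).as_matrix()
X=np.array([np.cos(w),np.sin(w),0]);Y=np.array([0,0,-1.]);T=np.c_[X,Y,np.cross(X,Y)]
print("t",round(s["time_s"],2),"pos",np.round(s["eef_pos"],4),"yaw",round(np.degrees(np.arctan2(M[1,0],M[0,0])),2),"F",np.round(s["force"],1),"open",round(s["opening"],4))
print("shift",np.round(M.T@(np.array([x,y,z])-s["eef_pos"])*1e3,1),"turn",np.round(np.degrees(R.from_matrix(M.T@T).as_rotvec()),1))
E
python3 go.py .585 -.16 .27 5
```

```text
t 0.95 pos [ 0.4275 -0.3343  0.2464] yaw -6.76 F [ 0.  -0.1 -0. ] open 0.0941
shift [135.9 -23.5 191.6] turn [ -0.1 -11.8  -0. ]
```

jog_arm --pt "1 136 -23 192 0 -11.8 0" --pt "1 136 -23 192 0 -11.8 0" --pt "1 136 -23 192 0 -11.8 0" --pt "1 136 -23 192 0 -11.8 0" --pt "1 136 -23 192 0 -11.8 0" --pt "1 136 -23 192 0 -11.8 0" --pt "1 136 -23 192 0 -11.8 0" --pt "1 136 -23 192 0 -11.8 0"

```text
time_s: 1.75
eef_pos: [0.584, -0.1614, 0.269]
eef_rot: [0.706, 0.03, -0.031, -0.706]
force: [-0.4, 0.0, -0.7]
opening: 0.0938
```

```bash
cat > snap.py <<'E'
import sys;from h import *;from rig import r
s=r.observe();f=r.grab_frame("wrist");pickle.dump((s,f),open(sys.argv[1]+".pkl","wb"))
cv2.imwrite(f"pics/{sys.argv[1]}.png",f["pixels"][:,:,::-1]);print(s["time_s"],s["eef_pos"])
E
python3 snap.py pipe1;python3 go.py .5235 .35 .28 8
```

```text
1.75 [ 0.58396778 -0.16143797  0.26904061]
t 1.8 pos [ 0.5839 -0.1617  0.2692] yaw 4.88 F [ 0.8 -0.2  0. ] open 0.0941
shift [-16.7 -10.8 515. ] turn [-0.  -3.1 -0.1]
```

View pics/pipe1.png

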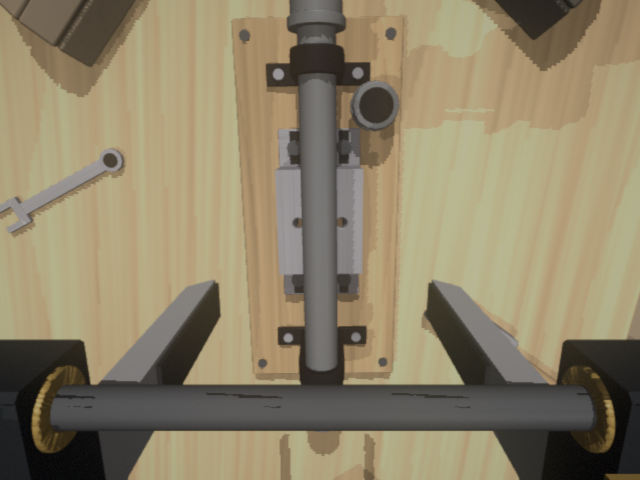

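The wrist view shows the whole pipe and board, and the bracket holes are visible at about (297,222) and (342,222). The coupling is at (375,105). I'll localise the holes with sub-pixel blobs.

Run:
```python
from h import *
np.set_printoptions(precision=4,suppress=True)
s,f=pickle.load(open("pipe1.pkl","rb"));g=cv2.cvtColor(f["pixels"],cv2.COLOR_RGB2GRAY)
P=[]
for x0,x1 in((288,303),(335,352)):
    w=g[212:233,x0:x1];m=(w<75).astype(np.uint8);n,l,st,c=cv2.connectedComponentsWithStats(m)
    for i in range(1,n): print(st[i],c[i]+[x0,212])
for r_ in range(214,231): print(r_,g[r_,288:352:1].tolist())
for n,u in(("TL",(234,16)),("TR",(405,15)),("BR",(392,375)),("BL",(254,377))): print(n,onz(f,u,.018,s))
# pipe edges at rows
for v in(110,160,200,260,300,340):
    print(v,g[v,292:348:2].tolist())
```

```text
[ 6  7  4  7 24] [295.7083 221.9583]
[ 7  6  5  8 27] [343.5926 221.1852]
[1 8 1 1 1] [336. 220.]
214 [152, 150, 149, 150, 150, 149, 147, 149, 150, 150, 150, 151, 148, 123, 85, 84, 90, 93, 99, 103, 105, 107, 110, 111, 114, 116, 118, 119, 120, 120, 119, 120, 119, 119, 118, 119, 118, 118, 118, 114, 111, 107, 103, 99, 95, 90, 83, 78, 88, 115, 130, 131, 132, 133, 133, 133, 134, 132, 131, 131, 130, 132, 132, 132]
215 [153, 151, 150, 150, 151, 149, 147, 149, 150, 149, 150, 151, 147, 123, 86, 84, 89, 95, 97, 102, 104, 108, 110, 111, 115, 116, 119, 119, 120, 119, 119, 120, 119, 119, 120, 118, 119, 119, 117, 114, 111, 106, 104, 99, 95, 90, 85, 78, 88, 115, 131, 131, 132, 132, 131, 132, 132, 133, 130, 131, 131, 131, 132, 131]
216 [153, 151, 151, 151, 150, 148, 148, 148, 148, 147, 148, 149, 147, 123, 85, 84, 90, 94, 98, 102, 104, 108, 110, 113, 115, 116, 119, 119, 120, 119, 121, 120, 120, 119, 119, 118, 119, 119, 118, 114, 111, 107, 103, 99, 96, 92, 85, 78, 88, 114, 129, 130, 129, 124, 123, 128, 131, 131, 131, 132, 131, 131, 132, 131]
217 [152, 151, 150, 151, 150, 149, 145, 136, 127, 121, 122, 
[... 4399 characters left out ...]
, 78, 84, 90, 129, 125, 123]
160 [53, 52, 53, 49, 64, 86, 95, 101, 107, 111, 115, 118, 118, 120, 119, 116, 115, 113, 107, 99, 90, 79, 72, 73, 44, 45, 43, 49]
200 [150, 146, 149, 151, 138, 83, 91, 100, 105, 111, 115, 118, 120, 119, 119, 118, 117, 117, 110, 103, 93, 83, 87, 127, 132, 131, 132, 131]
260 [148, 150, 150, 148, 147, 124, 84, 94, 102, 107, 112, 117, 119, 119, 119, 118, 118, 117, 112, 105, 97, 86, 82, 127, 131, 130, 130, 128]
300 [109, 111, 109, 109, 111, 110, 82, 88, 98, 104, 110, 115, 119, 118, 119, 118, 117, 117, 112, 105, 98, 87, 76, 104, 94, 89, 91, 91]
340 [90, 49, 49, 50, 46, 45, 49, 79, 91, 100, 108, 111, 116, 118, 117, 117, 116, 114, 112, 106, 97, 86, 71, 45, 42, 44, 45, 45]
```

Run:
```python
from h import *
np.set_printoptions(precision=4,suppress=True)
s,f=pickle.load(open("pipe1.pkl","rb"))
c=np.array([.583,-.171,0]);w=np.radians(5.38);Rz=R.from_euler("z",w).as_matrix()
for u in((297.,222),(341.7,221.7),(319.3,221.8)):
    p=onz(f,u,.06,s);print(p,"pipe frame",Rz.T@(p-c))
for u in((300.5,110),(336,110),(303,260),(337,260),(305,320),(337.5,320)):print(Rz.T@(onz(f,u,.098,s)-c))
```

```text
[ 0.5605 -0.1711  0.06  ] pipe frame [-0.0224  0.002   0.06  ]
[ 0.602  -0.1672  0.06  ] pipe frame [0.0193 0.002  0.06  ]
[ 0.5812 -0.1691  0.06  ] pipe frame [-0.0016  0.002   0.06  ]
[-0.0149  0.0999  0.098 ]
[0.013  0.0997 0.098 ]
[-0.0154 -0.0235  0.098 ]
[ 0.0138 -0.0237  0.098 ]
[-0.0148 -0.0795  0.098 ]
[ 0.0143 -0.0797  0.098 ]
```

jog_arm --pt "1 -17 -11 515 0 -3 0" --pt "1 -17 -11 515 0 -3 0" --pt "1 -17 -11 515 0 -3 0" --pt "1 -17 -11 515 0 -3 0" --pt "1 -17 -11 515 0 -3 0" --pt "1 -17 -11 515 0 -3 0" --pt "1 -17 -11 515 0 -3 0" --pt "1 -17 -11 515 0 -3 0"

```text
time_s: 2.6
eef_pos: [0.5369, 0.2369, 0.2781]
eef_rot: [0.706, 0.047, -0.048, -0.705]
force: [0.1, 0.0, -0.2]
opening: 0.0936
```

```bash
python3 go.py .5235 .35 .28 8
```

```text
t 2.6 pos [0.5369 0.2369 0.2781] yaw 7.69 F [ 0.1  0.  -0.2] open 0.0936
shift [  1.8  -2.  113.8] turn [ 0.1 -0.3 -0.1]
```

jog_arm --pt "1 2 13 113 0 0 0" --pt "1 2 13 113 0 0 0" --pt "1 2 13 113 0 0 0" --pt "1 2 13 113 0 0 0" --pt "1 2 13 113 0 0 0"

```text
time_s: 3.1
eef_pos: [0.5249, 0.3462, 0.2648]
eef_rot: [0.707, 0.046, -0.047, -0.704]
force: [-0.3, 0.2, -1.1]
opening: 0.0942
```

```bash
python3 snap.py tote1;python3 go.py .5235 .35 .28 8
```

```text
3.1 [0.52493393 0.34624006 0.26476586]
t 3.15 pos [0.5253 0.3457 0.265 ] yaw 7.45 F [ 0.5 -0.  -0.3] open 0.0942
shift [ -1.3 -15.    4.4] turn [ 0.2 -0.5 -0.1]
```

View pics/tote1.png

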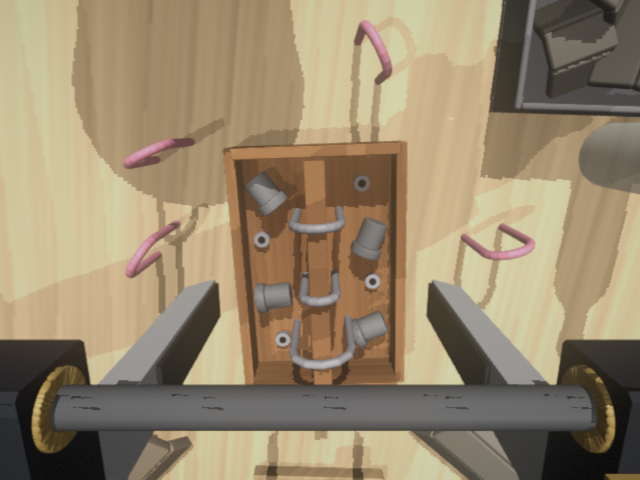

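The wrist view confirms it. Three grey clamps hang on the board, at (317,228) about 52 px wide (middle), (319,297) about 38 px (small) and (322,360) about 64 px (big). The pink ones stand outside the tote.

```bash
python3 - <<'E'
from h import *
np.set_printoptions(precision=4,suppress=True)
s,f=pickle.load(open("tote1.pkl","rb"));p=f["pixels"]
w=p[200:240,280:355].astype(int)
hsv=cv2.cvtColor(p,cv2.COLOR_RGB2HSV)[200:240,280:355]
m=((hsv[...,1]<60)&(hsv[...,2]>80)).astype(np.uint8)
n,l,st,c=cv2.connectedComponentsWithStats(m)
i=1+np.argmax(st[1:,4]);print(st[i]+[280,200,0,0,0],c[i]+[280,200]);k=(l==i)
for row in k: print("".join(".#"[int(v)] for v in row))
for u,z in(((317,228.5),.112),((291,213),.085),((344,213),.085)):print(u,onz(f,u,z,s))
for v in(165,260):  # board top edges
    print(v,hsv.shape, [onz(f,(x,v),.105,s)[:2] for x in (305,327)])
E
python3 - <<'E'
import cv2
i=cv2.imread("pics/tote1.png")[140:390,220:420]
cv2.imwrite("pics/tote1c.png",cv2.resize(i,(480,600),interpolation=cv2.INTER_CUBIC))
E
```

```text
[289 206  56  28 732] [316.6216 223.3552]
...........................................................................
...........................................................................
...........................................................................
...........................................................................
...........................................................................
...........................................................................
.........................................................###...............
........................................................######.............
...............#####....................................######.............
..............######...................................########............
..............#######..................................########............
..............#######...................................#######............
.............########...................................#######............
.............########...................................#######.......
[... 1517 characters left out ...]
........
...........................................................................
...........................................................................
...........................................................................
...........................................................................
...........................................................................
...........................................................................
(317, 228.5) [0.5207 0.344  0.112 ]
(291, 213) [0.4973 0.3484 0.085 ]
(344, 213) [0.5423 0.3544 0.085 ]
165 (40, 75, 3) [array([0.505, 0.392]), array([0.5221, 0.3942])]
260 (40, 75, 3) [array([0.5143, 0.3144]), array([0.5325, 0.3168])]
```

View pics/tote1c.png

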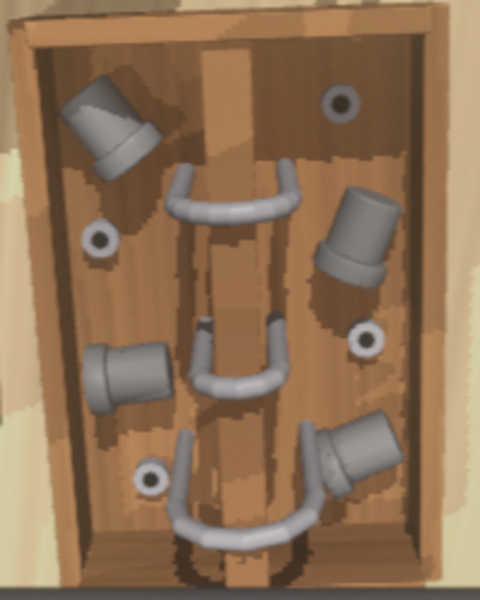

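```bash
python3 go.py .5205 .3455 .070 8.5
```

```text
t 3.15 pos [0.5253 0.3457 0.265 ] yaw 7.45 F [ 0.5 -0.  -0.3] open 0.0942
shift [ -4.6 195.    1. ] turn [ 0.2 -1.  -0.1]
```

jog_arm --pt "1 -4.6 50 1 0 -1 0" --pt "1 -4.6 100 1 0 -1 0" --pt "1 -4.6 130 1 0 -1 0" --pt "1 -4.6 160 1 0 -1 0" --pt "1 -4.6 180 1 0 -1 0" --pt "1 -4.6 195 1 0 -1 0" --pt "1 -4.6 195 1 0 -1 0" --pt "1 -4.6 195 1 0 -1 0"

```text
time_s: 3.95
eef_pos: [0.5215, 0.3448, 0.0707]
eef_rot: [0.706, 0.052, -0.051, -0.704]
force: [-0.3, -0.3, 0.5]
opening: 0.0941
```

```bash
python3 go.py .5205 .3455 .070 8.5; python3 snap.py pre
```

```text
t 3.95 pos [0.5215 0.3448 0.0707] yaw 8.36 F [-0.3 -0.3  0.5] open 0.0941
shift [-0.9  0.7  0.8] turn [ 0.2 -0.1  0. ]
3.95 [0.52149622 0.34479852 0.07073334]
```

View pics/pre.png

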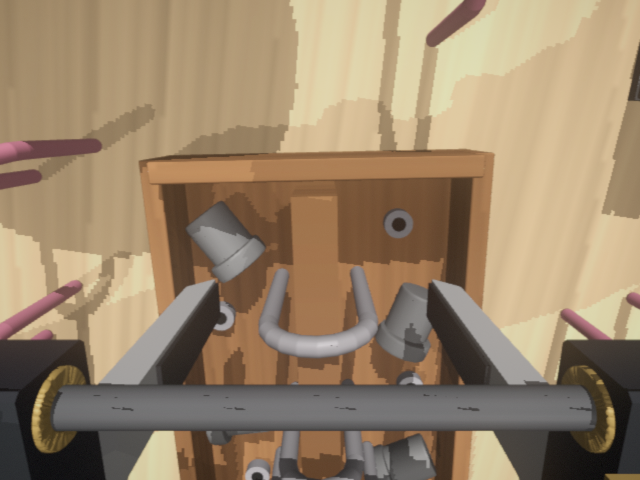

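The clamp bow spans (262–377, 345) between the open fingers, whose tips are at (217,285) and (430,285). I'll check the offset in tool axes.

Run:
```python
from h import *
s,f=pickle.load(open("pre.pkl","rb"));M=R.from_quat(s["eef_rot"]).as_matrix()
for u,z in(((319.5,344),.112),((319.5,344),.115),((276,272),.027),((360,270),.027),((267,320),.1),((373,318),.1)):print(u,z,np.round(M.T@(onz(f,u,z,s)-s["eef_pos"])*1e3,1))
```

```text
(319.5, 344) 0.112 [ -0.5 -41.3   0.7]
(319.5, 344) 0.115 [ -0.5 -44.3   2.3]
(276, 272) 0.027 [-25.2  43.7  -1. ]
(360, 270) 0.027 [21.  43.7  0.2]
(267, 320) 0.1 [-20.6 -29.3   4.4]
(373, 318) 0.1 [ 19.8 -29.3   5.2]
```

jog_arm --pt "-1 -0.5 1.5 1 0 0 0" --pt "-1 -0.5 1.5 1 0 0 0" --pt "-1 -0.5 1.5 1 0 0 0" --pt "-1 -0.5 1.5 1 0 0 0" --pt "-1 -0.5 1.5 1 0 0 0" --pt "-1 -0.5 1.5 1 0 0 0" --force 40

```text
time_s: 4.6
eef_pos: [0.5208, 0.3463, 0.0697]
eef_rot: [0.706, 0.052, -0.051, -0.704]
force: [-0.4, 0.1, -0.1]
opening: 0.0493
```

```bash
python3 go.py .5205 .345 .20 8.5
```

```text
t 4.6 pos [0.5208 0.3463 0.0697] yaw 8.4 F [-0.4  0.1 -0.1] open 0.0493
shift [  -0.4 -130.3   -1.6] turn [ 0.2 -0.1  0. ]
```

jog_arm --pt "-1 0 -25 0 0 0 0" --pt "-1 0 -60 0 0 0 0" --pt "-1 0 -100 0 0 0 0" --pt "-1 0 -140 0 0 0 0" --pt "-1 0 -170 0 0 0 0" --pt "-1 0 -170 0 0 0 0"

```text
time_s: 5.2
eef_pos: [0.5226, 0.3488, 0.2444]
eef_rot: [-0.704, -0.055, 0.049, 0.706]
force: [-0.1, -0.1, -0.0]
opening: 0.0478
```

```bash
python3 go.py .5818 -.169 .24 5.4; python3 snap.py held
```

```text
t 5.2 pos [0.5226 0.3488 0.2444] yaw 8.38 F [-0.1 -0.1 -0. ] open 0.0478
shift [ -17.     3.5 -520.9] turn [-0.1  3.   0.5]
5.2 [0.52260218 0.34881153 0.24443435]
```

View pics/held.png

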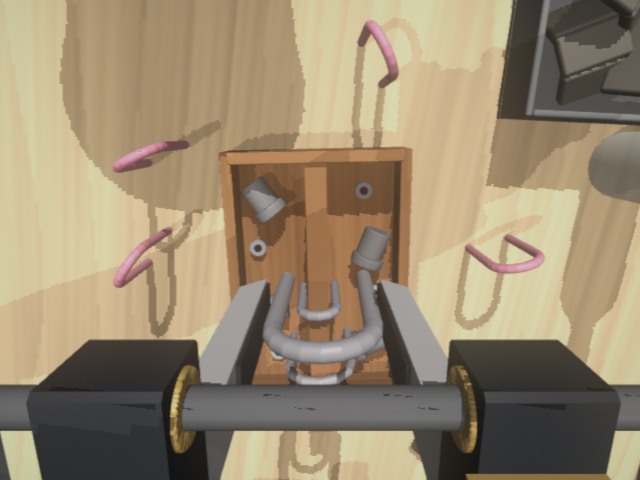

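Held: the bow is at (323,347) and the leg ends at about (288,276) and (369,276). The other two clamps are still hanging. Measuring the clamp's pose in the hand.

```bash
python3 - <<'E'
from h import *
s,f=pickle.load(open("held.pkl","rb"));M=R.from_quat(s["eef_rot"]).as_matrix()
hsv=cv2.cvtColor(f["pixels"],cv2.COLOR_RGB2HSV)
g=((hsv[...,1]<50)&(hsv[...,2]>75)).astype(np.uint8)
for v in (272,275,278,282,300,320,350): print(v,"".join(".#"[x] for x in g[v,260:392]))
print([v for v in range(325,375) if g[v,323]],[v for v in range(260,290) if g[v,288]],[v for v in range(260,290) if g[v,369]])
def tp(u,ty):
    # point at tool-y = ty
    z=s["eef_pos"][2]-ty
    return np.round(M.T@(onz(f,u,z,s)-s["eef_pos"])*1e3,1)
print(tp((323,347),-.042),tp((288,277),.040),tp((369,277),.040))
E
cd pics; python3 -c "
import cv2
i=cv2.imread('held.png')[255:370,250:400];cv2.imwrite('heldc.png',cv2.resize(i,(750,575),interpolation=cv2.INTER_CUBIC))"
```

```text
272 ..........................####....................................................................###########.......................
275 ......................###########................................................................#############......................
278 .....................#############...............................................................##############.....................
282 ######.............###############.....................................######....................################........###########
300 ..........###################.........#########.........................########....................################...........#####
320 .....###################........................################.......................................###################..........
350 ............#########################################################################################################...............
[342, 343, 344, 345, 346, 347, 348, 349, 350, 351, 352, 353, 354, 355, 356, 357, 358, 359, 360, 361, 362, 363] [272, 273, 274, 275, 276, 277, 278, 279, 280, 281, 282, 283, 284, 285, 286, 287, 288, 289] [260, 261, 262, 263, 264, 265, 266, 267, 268, 269, 274, 275, 276, 277, 278, 279, 280, 281, 282, 283, 284, 285, 286, 287, 288, 289]
[  0.7 -42.   -0.1] [-18.3  39.8  -2.6] [25.7 40.2 -2.7]
```

jog_arm --pt "-1 -17 3 -521 0 3 0" --pt "-1 -17 3 -521 0 3 0" --pt "-1 -17 3 -521 0 3 0" --pt "-1 -17 3 -521 0 3 0" --pt "-1 -17 3 -521 0 3 0" --pt "-1 -17 3 -521 0 3 0" --pt "-1 -17 3 -521 0 3 0" --pt "-1 -17 3 -521 0 3 0"

```text
time_s: 6.05
eef_pos: [0.5654, -0.0528, 0.2374]
eef_rot: [0.706, 0.034, -0.033, -0.706]
force: [1.1, -0.3, -0.9]
opening: 0.0479
```

```bash
python3 go.py .5818 -.169 .24 5.4
```

```text
t 6.05 pos [ 0.5654 -0.0528  0.2374] yaw 5.39 F [ 1.1 -0.3 -0.9] open 0.0479
shift [   5.4   -2.6 -117.2] turn [ 0.  -0.   0.1]
```

```bash
python3 go.py .5805 -.166 .18 5.4
```

```text
t 6.05 pos [ 0.5654 -0.0528  0.2374] yaw 5.39 F [ 1.1 -0.3 -0.9] open 0.0479
shift [   4.3   57.4 -114.1] turn [ 0.  -0.   0.1]
```

jog_arm --pt "-1 4 0 -40 0 0 0" --pt "-1 4 5 -80 0 0 0" --pt "-1 4 20 -114 0 0 0" --pt "-1 4 40 -114 0 0 0" --pt "-1 4 57 -114 0 0 0" --pt "-1 4 57 -114 0 0 0" --pt "-1 4 57 -114 0 0 0"

```text
time_s: 6.75
eef_pos: [0.5794, -0.1656, 0.1794]
eef_rot: [-0.706, -0.033, 0.034, 0.707]
force: [0.6, 0.5, -0.3]
opening: 0.0479
```

```bash
python3 go.py .5805 -.166 .165 5.4; python3 snap.py over; cd pics; python3 -c "
import cv2
i=cv2.imread('over.png')[170:380,210:440];cv2.imwrite('overc.png',cv2.resize(i,(657,600),interpolation=cv2.INTER_CUBIC))"
```

```text
t 6.75 pos [ 0.5794 -0.1656  0.1794] yaw 5.42 F [ 0.6  0.5 -0.3] open 0.0479
shift [ 1.  14.4 -0.5] turn [-0.   0.  -0.1]
6.75 [ 0.57942755 -0.16556608  0.17937514]
```

View pics/overc.png

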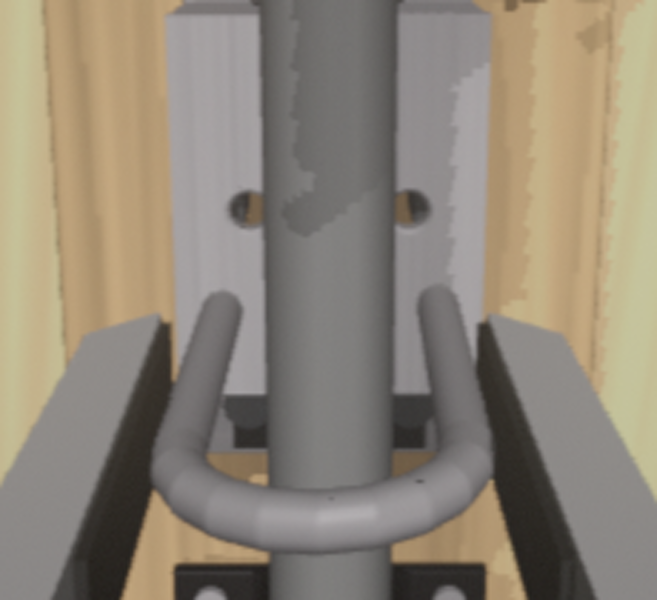

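The crop shows both holes, at (247,208) and (411,208) in the crop, ahead of the pipe and in line. The leg tips are at (224,297) and (438,290), straddling the pipe. The clamp is yawed about 1° in the hand.

Run:
```python
from h import *
s,f=pickle.load(open("over.pkl","rb"));M=R.from_quat(s["eef_rot"]).as_matrix()
def tp(c,ty):
    u=(c[0]/2.857+210,c[1]/2.857+170)
    return np.round(M.T@(onz(f,u,s["eef_pos"][2]-ty,s)-s["eef_pos"])*1e3,1)
Z=s["eef_pos"][2]
print("holes L out,R out",tp((229,208),Z-.06),tp((431,208),Z-.06))
print("tips",tp((224,303),.040),tp((438,298),.040))
print("tip far edge",tp((224,291),.040),tp((438,286),.040),"crown",tp((325,520),-.042),"bow l/r",tp((152,455),-.03),tp((490,450),-.03))
print("pipe L,R at v",[tp(c,Z-.098) for c in ((265,230),(395,230),(271,400),(392,400))])
```

```text
holes L out,R out [-23.3 119.4  -4.2] [ 28.  119.3  -4.2]
tips [-18.1  40.   -2. ] [22.5 40.  -1. ]
tip far edge [-18.1  40.    0.4] [22.5 40.   1.4] crown [  1. -42.  -2.] bow l/r [-22.1 -30.    0.9] [ 23.  -30.    1.6]
pipe L,R at v [array([-12.3,  81.4,   0.7]), array([16.7, 81.4,  0.7]), array([-11.4,  81.4, -40.1]), array([ 16.6,  81.3, -40.1])]
```

jog_arm --pt "-1 0 0 -2 0 1.2 0" --pt "-1 0 10 -2 0 1.2 0" --pt "-1 0 20 -2 0 1.2 0" --pt "-1 0 30 -2 0 1.2 0" --pt "-1 0 40 -2 0 1.2 0" --pt "-1 0 50 -2 0 1.2 0" --pt "-1 0 50 -2 0 1.2 0"

```text
time_s: 7.5
eef_pos: [0.5792, -0.1673, 0.1284]
eef_rot: [-0.706, -0.025, 0.027, 0.707]
force: [-0.6, 0.4, -1.0]
opening: 0.0476
```

```bash
python3 go.py .5795 -.1675 .110 4.2
```

```text
t 7.5 pos [ 0.5792 -0.1673  0.1284] yaw 4.24 F [-0.6  0.4 -1. ] open 0.0476
shift [ 0.4 18.4 -0.3] turn [-0.1  0.  -0.1]
```

jog_arm --pt "-1 0 6 0 0 0 0" --pt "-1 0 12 0 0 0 0" --pt "-1 0 18 0 0 0 0" --pt "-1 0 20 0 0 0 0" --pt "-1 0 20 0 0 0 0"

```text
time_s: 8.0
eef_pos: [0.5789, -0.1672, 0.108]
eef_rot: [-0.706, -0.025, 0.027, 0.707]
force: [-0.5, 0.5, -0.4]
opening: 0.048
```

```bash
python3 go.py .5795 -.1675 .100 4.2;python3 snap.py near; cd pics; python3 -c "
import cv2
i=cv2.imread('near.png')[170:380,210:440];cv2.imwrite('nearc.png',cv2.resize(i,(657,600),interpolation=cv2.INTER_CUBIC))"
```

```text
t 8.0 pos [ 0.5789 -0.1672  0.108 ] yaw 4.24 F [-0.5  0.5 -0.4] open 0.048
shift [ 0.6  8.  -0.4] turn [-0.1  0.  -0.2]
8.0 [ 0.57891676 -0.16720316  0.10801981]
```

View pics/nearc.png

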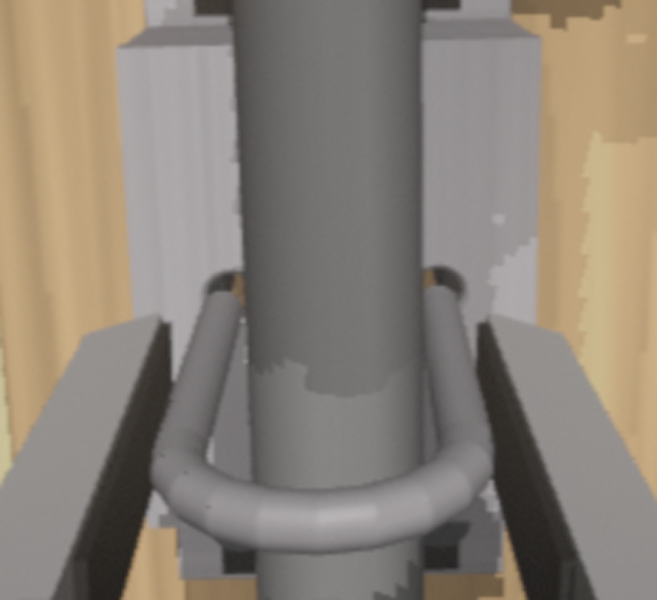

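The leg tips at (222,290) and (440,287) in the crop overlap the holes, whose far edges are at row 270. They look nearly aligned; computing the remainder.

Run:
```python
from h import *
s,f=pickle.load(open("near.pkl","rb"));M=R.from_quat(s["eef_rot"]).as_matrix()
def tp(c,ty):
    u=(c[0]/2.857+210,c[1]/2.857+170)
    return np.round(M.T@(onz(f,u,s["eef_pos"][2]-ty,s)-s["eef_pos"])*1e3,1)
h=s["eef_pos"][2]-.06
print("hole out",tp((205,291),h),tp((465,286),h),"far",tp((224,270),h),tp((445,265),h))
print("tips far",tp((224,289),.041),tp((439,286),.041),tp((224,289),.038),tp((439,286),.038))
```

```text
hole out [-22.5  48.1  -2.3] [28.5 47.9 -1.3] far [-18.7  48.1   2. ] [24.5 48.   3. ]
tips far [-18.2  41.1   0.4] [22.7 40.9  1.1] [-17.9  38.1   1.4] [22.4 37.9  2.1]
```

jog_arm --pt "-1 0.7 2 0.3 0 0 0" --pt "-1 0.7 4 0.3 0 0 0" --pt "-1 0.7 6 0.3 0 0 0" --pt "-1 0.7 8 0.3 0 0 0" --pt "-1 0.7 9 0.3 0 0 0" --pt "-1 0.7 9 0.3 0 0 0"

```text
time_s: 8.65
eef_pos: [0.5796, -0.1669, 0.0991]
eef_rot: [-0.706, -0.025, 0.027, 0.707]
force: [-0.3, -1.1, -0.6]
opening: 0.0479
```

```bash
python3 go.py .5795 -.1675 .095 4.2
```

```text
t 8.65 pos [ 0.5796 -0.1669  0.0991] yaw 4.24 F [-0.3 -1.1 -0.6] open 0.0479
shift [-0.2  4.1 -0.6] turn [-0.1  0.  -0.2]
```

jog_arm --pt "-1 0 1.5 0 0 0 0" --pt "-1 0 3 0 0 0 0" --pt "-1 0 4.5 0 0 0 0" --pt "-1 0 5 0 0 0 0"

```text
time_s: 9.05
eef_pos: [0.5796, -0.167, 0.094]
eef_rot: [-0.706, -0.025, 0.027, 0.707]
force: [0.4, -0.3, -0.6]
opening: 0.0477
```

```bash
python3 go.py .5795 -.1675 .072 4.2; python3 -c "
from rig import r;s=r.observe();print(s['force'],s['moment'])"
```

```text
t 9.05 pos [ 0.5796 -0.167   0.094 ] yaw 4.23 F [ 0.4 -0.3 -0.6] open 0.0477
shift [-0.1 22.  -0.5] turn [-0.1  0.  -0.2]
[ 0.35011332 -0.34371187 -0.56328373] [-0.18713519 -0.1313986  -0.0089729 ]
```

jog_arm --pt "-1 0 2 0 0 0 0" --pt "-1 0 4 0 0 0 0" --pt "-1 0 6 0 0 0 0" --pt "-1 0 6 0 0 0 0" --force 55

```text
time_s: 9.45
eef_pos: [0.5798, -0.167, 0.088]
eef_rot: [-0.706, -0.025, 0.027, 0.707]
force: [1.2, -1.2, -0.2]
opening: 0.0478
```

```bash
python3 go.py .5795 -.1675 .072 4.2; python3 -c "
from rig import r;s=r.observe();print(s['force'],s['moment'])"
```

```text
t 9.45 pos [ 0.5798 -0.167   0.088 ] yaw 4.24 F [ 1.2 -1.2 -0.2] open 0.0478
shift [-0.3 16.  -0.5] turn [-0.1  0.  -0.1]
[ 1.24689429 -1.21797659 -0.24684801] [-0.10160526 -0.27845465 -0.00582173]
```

jog_arm --pt "-1 0 1.5 0 0 0 0" --pt "-1 0 3 0 0 0 0" --pt "-1 0 4.5 0 0 0 0" --pt "-1 0 4.5 0 0 0 0"

```text
time_s: 9.85
eef_pos: [0.5798, -0.167, 0.083]
eef_rot: [-0.706, -0.025, 0.027, 0.707]
force: [0.4, 0.6, 0.1]
opening: 0.048
```

```bash
python3 go.py .5795 -.1675 .072 4.2; python3 -c "
from rig import r;s=r.observe();print(s['force'],s['moment'])"
```

```text
t 9.85 pos [ 0.5798 -0.167   0.083 ] yaw 4.24 F [0.4 0.6 0.1] open 0.048
shift [-0.3 11.  -0.5] turn [-0.1  0.  -0.1]
[0.44143443 0.55410171 0.08229661] [-0.18037306 -0.28725031 -0.02009377]
```

No clip resistance yet, so I'll look to see where the legs are.

Run:
```python
from h import *;from rig import r
s=r.observe();f=r.grab_frame("wrist");g=r.grab_frame("scene");h=r.grab_frame("side")
pickle.dump((s,f,g,h),open("c.pkl","wb"))
a=cv2.resize(f["pixels"][170:380,210:440,::-1],(440,400),interpolation=cv2.INTER_CUBIC)
b=cv2.resize(g["pixels"][165:265,180:290,::-1],(360,327),interpolation=cv2.INTER_CUBIC)
c=cv2.resize(h["pixels"][120:215,330:440,::-1],(360,311),interpolation=cv2.INTER_CUBIC)
o=np.zeros((600,800,3),np.uint8);o[:400,:440]=a;o[:300,440:]=b[:300];o[300:,440:]=c[:300];cv2.imwrite("pics/chk.png",o)
```

```text
(no output)
```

View pics/chk.png

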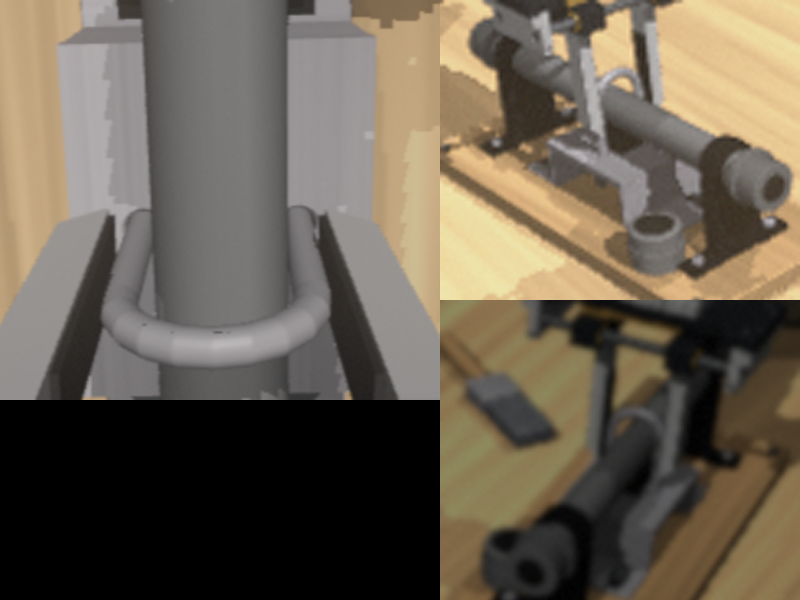

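Run:
```python
from h import *
s,f,g,h=pickle.load(open("c.pkl","rb"))
print(tri([ray(g,(234.6,186.)),ray(h,(390.2,153.8))]),s["eef_pos"])
```

```text
(array([ 0.57880813, -0.16569366,  0.12666856]), [np.float64(0.04452880756258215), np.float64(0.04452880756234095)]) [ 0.57978042 -0.16702402  0.08297514]
```

jog_arm --pt "-1 0 1 0 0 0 0" --pt "-1 0 2 0 0 0 0" --pt "-1 0 3 0 0 0 0"

```text
time_s: 10.3
eef_pos: [0.5799, -0.167, 0.0802]
eef_rot: [-0.706, -0.025, 0.027, 0.707]
force: [0.3, 0.7, 4.0]
opening: 0.0477
```

```bash
python3 go.py .5795 -.1675 .072 4.2; python3 -c "
from rig import r;s=r.observe();print(s['force'],s['moment'])"
```

```text
t 10.3 pos [ 0.5799 -0.167   0.0802] yaw 4.24 F [0.3 0.7 4. ] open 0.0477
shift [-0.4  8.2 -0.5] turn [-0.1  0.  -0.1]
[0.26114678 0.73493605 4.0308138 ] [-0.10593796 -0.10185202 -0.06453887]
```

Crown measured at z≈0.127, and the clips are starting to resist (4 N). Continuing in 1 mm steps.

jog_arm --pt "-1 0 1 0 0 0 0" --pt "-1 0 2 0 0 0 0" --pt "-1 0 3 0 0 0 0"

```text
time_s: 10.6
eef_pos: [0.58, -0.167, 0.0772]
eef_rot: [-0.706, -0.025, 0.027, 0.707]
force: [-0.3, -0.6, 3.6]
opening: 0.0476
```

```bash
python3 go.py .5795 -.1675 .072 4.2; python3 -c "
from rig import r;s=r.observe();print(s['force'],s['moment'])"
```

```text
t 10.6 pos [ 0.58   -0.167   0.0772] yaw 4.24 F [-0.3 -0.6  3.6] open 0.0476
shift [-0.5  5.2 -0.5] turn [-0.1  0.  -0.1]
[-0.34764238 -0.55371964  3.59664861] [-0.09756224 -0.12422484 -0.04075759]
```

jog_arm --pt "-1 0 1 0 0 0 0" --pt "-1 0 2 0 0 0 0" --pt "-1 0 3 0 0 0 0"

```text
time_s: 10.9
eef_pos: [0.58, -0.167, 0.0741]
eef_rot: [-0.706, -0.025, 0.027, 0.707]
force: [0.2, 0.6, 3.8]
opening: 0.0476
```

```bash
python3 go.py .5795 -.1675 .072 4.2; python3 -c "
from rig import r;s=r.observe();print(s['force'],s['moment'])"
```

```text
t 10.9 pos [ 0.58   -0.167   0.0741] yaw 4.24 F [0.2 0.6 3.8] open 0.0476
shift [-0.5  2.1 -0.4] turn [-0.1  0.  -0.1]
[0.20482945 0.5970906  3.83425248] [-0.14935775 -0.08732276 -0.03670023]
```

jog_arm --pt "-1 0 1 0 0 0 0" --pt "-1 0 1.7 0 0 0 0"

```text
time_s: 11.1
eef_pos: [0.5801, -0.167, 0.0724]
eef_rot: [-0.706, -0.026, 0.027, 0.707]
force: [-1.3, 0.1, 6.9]
opening: 0.0475
```

```bash
python3 go.py .5795 -.1675 .072 4.2; python3 -c "
from rig import r;s=r.observe();print(s['force'],s['moment'])"
```

```text
t 11.1 pos [ 0.5801 -0.167   0.0724] yaw 4.24 F [-1.3  0.1  6.9] open 0.0475
shift [-0.7  0.4 -0.5] turn [-0.1  0.  -0.1]
[-1.27286949  0.10140482  6.90851916] [-0.06920313  0.10614078  0.0197854 ]
```

jog_arm --pt "-1 0 0.6 0 0 0 0"

```text
time_s: 11.2
eef_pos: [0.5803, -0.167, 0.0723]
eef_rot: [-0.706, -0.026, 0.027, 0.707]
force: [-1.6, 1.2, 10.2]
opening: 0.048
```

jog_arm --pt "-1 0 0.5 0 0 0 0"

```text
time_s: 11.3
eef_pos: [0.5803, -0.167, 0.0723]
eef_rot: [-0.706, -0.026, 0.027, 0.707]
force: [-2.2, -0.5, 8.3]
opening: 0.0478
```

jog_arm --pt "-1 0 0.9 0 0 0 0" --pt "-1 0 0.9 0 0 0 0"

```text
time_s: 11.5
eef_pos: [0.5804, -0.167, 0.0722]
eef_rot: [-0.707, -0.026, 0.027, 0.707]
force: [-1.7, -0.2, 8.9]
opening: 0.0479
```

Run:
```python
from h import *;from rig import r
s=r.observe();f=r.grab_frame("wrist");g=r.grab_frame("scene");h=r.grab_frame("side")
pickle.dump((s,f,g,h),open("d.pkl","wb"));print(s["force"])
# bow profile: bright ring column near crown in each view, for sub-pixel crown rows
for im,x,y in((g,234,175),(h,390,140)):
    a=cv2.cvtColor(im["pixels"],cv2.COLOR_RGB2GRAY);print(a[y:y+30,x-8:x+10:2].T.tolist())
b=pickle.load(open("c.pkl","rb"))
for im,x,y in((b[2],234,175),(b[3],390,140)):
    a=cv2.cvtColor(im["pixels"],cv2.COLOR_RGB2GRAY);print(a[y:y+30,x-8:x+10:4].T.tolist())
```

```text
[-1.65090091 -0.20264113  8.89382657]
[[64, 60, 61, 79, 136, 169, 135, 148, 176, 181, 179, 179, 179, 178, 180, 178, 178, 178, 178, 179, 178, 181, 179, 179, 184, 184, 173, 168, 166, 165], [63, 59, 58, 112, 191, 202, 205, 204, 207, 206, 205, 197, 190, 161, 136, 138, 137, 132, 128, 143, 160, 176, 170, 156, 163, 180, 176, 178, 179, 178], [61, 62, 99, 173, 208, 204, 203, 205, 203, 205, 206, 208, 206, 197, 159, 130, 139, 181, 200, 172, 152, 120, 107, 102, 95, 86, 79, 84, 86, 96], [202, 206, 211, 211, 209, 209, 205, 203, 202, 205, 203, 205, 206, 206, 196, 176, 187, 173, 134, 120, 113, 115, 106, 104, 90, 84, 74, 62, 54, 52], [206, 202, 202, 209, 212, 212, 210, 204, 202, 204, 204, 204, 206, 197, 163, 172, 151, 106, 110, 118, 117, 120, 114, 109, 101, 90, 84, 77, 68, 57], [204, 208, 204, 203, 210, 210, 211, 212, 207, 203, 203, 204, 202, 194, 171, 163, 123, 80, 110, 120, 118, 119, 115, 114, 110, 101, 93, 83, 75, 70], [174, 172, 177, 178, 177, 191, 211, 210, 212, 207, 204, 202, 204, 201, 190, 162, 138, 105, 87, 110, 116, 119, 120, 117, 114, 111, 101, 96, 84, 76], [112, 111, 105, 79, 53, 51, 51, 5
[... 2045 characters left out ...]
4, 68, 79, 91, 86, 85, 113, 117, 121, 119, 116, 114, 108, 101, 95]]
[[38, 35, 31, 27, 27, 31, 36, 41, 44, 52, 56, 58, 53, 46, 42, 46, 52, 54, 57, 60, 61, 60, 58, 53, 49, 47, 47, 50, 49, 50], [120, 120, 119, 120, 123, 122, 123, 124, 122, 116, 100, 79, 71, 78, 79, 71, 71, 79, 76, 66, 56, 50, 49, 50, 50, 48, 48, 47, 45, 42], [120, 122, 123, 122, 120, 114, 100, 87, 79, 74, 71, 69, 74, 85, 86, 67, 49, 47, 49, 50, 48, 48, 46, 45, 43, 40, 37, 34, 30, 28], [125, 124, 116, 98, 80, 73, 71, 67, 61, 57, 54, 56, 60, 69, 82, 87, 82, 66, 55, 49, 47, 42, 37, 34, 30, 27, 26, 27, 25, 21], [75, 93, 107, 99, 75, 56, 45, 40, 46, 55, 60, 61, 62, 62, 61, 60, 60, 64, 69, 72, 75, 76, 77, 79, 79, 79, 82, 84, 87, 89]]
```

TCP stalled at 0.0723, which matches the predicted home of 0.072. One firmer push, staying under 20 N, to confirm it's seated.

jog_arm --pt "-1 0 1.1 0 0 0 0" --pt "-1 0 1.4 0 0 0 0"

```text
time_s: 11.85
eef_pos: [0.5805, -0.167, 0.0721]
eef_rot: [0.707, 0.026, -0.026, -0.706]
force: [-2.5, 0.9, 15.3]
opening: 0.0475
```

jog_arm --pt "1 0 0 0 0 0 0" --pt "1 0 0 0 0 0 0" --pt "1 0 0 0 0 0 0" --pt "1 0 0 0 0 0 0" --pt "1 0 0 0 0 0 0"

```text
time_s: 12.35
eef_pos: [0.5802, -0.1669, 0.0717]
eef_rot: [0.707, 0.026, -0.027, -0.707]
force: [-0.3, 0.5, -0.4]
opening: 0.0844
```

jog_arm --pt "1 0 -20 0 0 0 0" --pt "1 0 -50 0 0 0 0" --pt "1 0 -90 0 0 0 0" --pt "1 0 -130 0 0 0 0" --pt "1 0 -170 0 0 0 0" --pt "1 0 -170 0 0 0 0"

```text
time_s: 12.95
eef_pos: [0.5841, -0.1672, 0.2474]
eef_rot: [0.708, 0.029, -0.023, -0.706]
force: [0.9, -0.3, -0.6]
opening: 0.094
```

Run:
```python
from h import *;from rig import r
s=r.observe();f=r.grab_frame("wrist");g=r.grab_frame("scene");h=r.grab_frame("side")
pickle.dump((s,f,g,h),open("e.pkl","wb"));print(s["time_s"],s["eef_pos"],s["force"],s["opening"])
a=cv2.resize(f["pixels"][170:340,220:420,::-1],(440,374),interpolation=cv2.INTER_CUBIC)
b=cv2.resize(g["pixels"][165:265,180:290,::-1],(360,327),interpolation=cv2.INTER_CUBIC)
c=cv2.resize(h["pixels"][120:215,330:440,::-1],(360,311),interpolation=cv2.INTER_CUBIC)
d=g["pixels"][235:455//1,295:455,::-1][:220,:]
o=np.zeros((600,800,3),np.uint8);o[:374,:440]=a;o[:300,440:]=b[:300];o[300:,440:]=c[:300];o[380:600,:160]=d;cv2.imwrite("pics/fin.png",o)
```

```text
12.95 [ 0.58405533 -0.16718136  0.24742184] [ 0.86057882 -0.25556685 -0.55539094] 0.09401730763002165
```

View pics/fin.png

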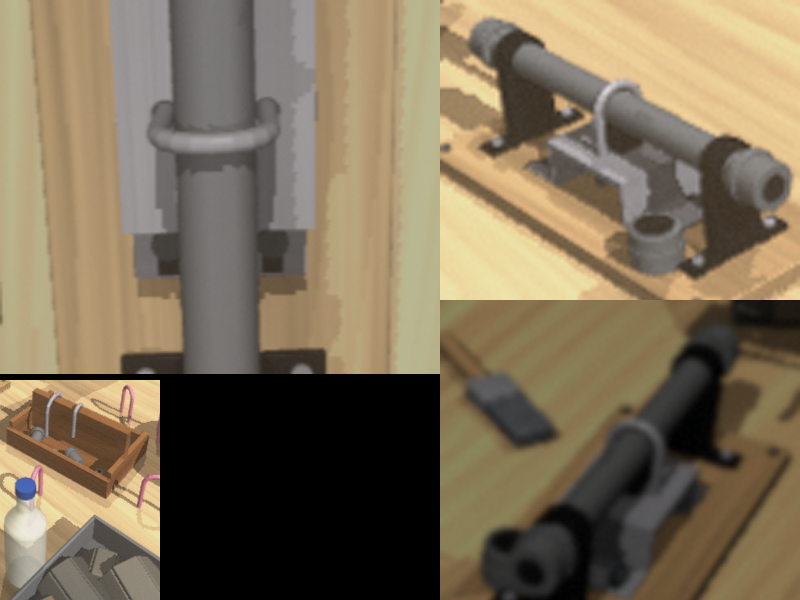

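The clamp sits over the pipe on the bracket with both legs in the plate and looks upright. The other two clamps are still hanging and the coupling hasn't moved. A quick numeric check of height and lean before handing in.

Run:
```python
from h import *;from rig import r
s,f,g,h=pickle.load(open("e.pkl","rb"))
p,e=tri([ray(g,(235.4,190.5)),ray(h,(391.,156.8))]);print("crown",p,e)
k=200/440
for u,z in(((215,141),.116),((152,120),.095),((277,120),.095)): print(onz(f,(220+u[0]*k,170+u[1]*k),z,s))
```

```text
crown [ 0.57736215 -0.16850181  0.11457643] [np.float64(2.4654490511079623), np.float64(2.465449051107925)]
[ 0.58184693 -0.16830205  0.116     ]
[ 0.55880872 -0.16723423  0.095     ]
[ 0.60398403 -0.16399194  0.095     ]
```

```bash
python3 -c "
from rig import r;print(r.job_done())"
```

```text
the job is handed in; nothing more can be done
None
```

The middle-size steel clamp is seated on the pipe with both legs in the bracket holes, and I've handed the job in. It took about 13 s of the 54 s allowed.

- **Insertion:** I saw both holes in the wrist view and lined the legs up with them, so no groping was needed. The legs went in with no measurable contact force.
- **Seating:** Resistance on the way down was only about 4 N, slightly below the 5–15 N you gave for the clips. The clamp then stopped hard at 0.072 m, exactly the predicted home height, and held under a final push of about 15 N.
- **Last checks:**
  - After letting go, the wrist view puts the crown within 1 mm of the holes' centre, so the clamp stands upright.
  - Crown height from the scene and side views came out at 0.115 m against 0.118 m expected. Those two rays missed each other by about 2.5 mm, so that figure is rough.
- **Left alone:** The other two clamps still hang on the board and the coupling is where it was. I never went near the tile piece, but I did not look at it again at the end.

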